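Clamp a brake pad in the thickness gauge to three ratchet clicks

ROBOT

A 7-joint arm with a two-finger parallel gripper is mounted at the origin on the work surface. World frame = base frame: x ahead of the robot, y to its left, z up, the work surface at z = 0. Lengths are in m, angles in rad, forces in N, time in s.
With the tool pointing down it reaches from about 0.425 to 0.95 m from the base axis. Payload 4.7 kg.
Tool frame: the origin (TCP) lies at the very end of the fingers, on their centre line; the grasp point (between the pads) lies 19 mm behind it; z points along the fingers, y is the line along which they close (so a half turn about z gives the same grasp; the last joint's range is limited). The gripper opens to 87 mm and grips with 3 to 60 N. Pads are 19 mm wide; open, the fingers measure 117 mm over their backs; the gripper's body (75 mm by 190 mm) begins 51 mm behind the grasp point.
Start: joints at [-1.183, 0.469, -0.049, 1.532, 0.024, 1.141, -0.082], TCP at [0.273, 0.617, 0.223] pointing down, gripper open.
Joint ranges: [-2.59, 2.59], [-0.33, 1.99], [-1.39, 1.29], [0.1, 2.45], [-1.04, 4.18], [0.21, 1.99], [-2.66, 2.66]. Speed limits (rad/s): [2.57, 2.57, 3.14, 3.14, 3.14, 3.14, 3.14].

INTERFACE

Orientations are given as a unit quaternion [x, y, z, w].
In Python, from cell import * gives the robot as it stands.
- The arm moves only by the tool step_arm, never from a script. Its argument "targets" is a list of rows, each a list of 5 numbers: the shift along the tool's x, y, z in m, then the turn about the tool's z in degrees, then the opening, from -1 (shut) to 1 (fully open), so that 0 is half open. A call has 1 to 8 rows; each row shifts and turns the commanded pose from where the row before left it, along the tool's axes as they then stand; what a row does not reach is not made up. A row lasts 1/8 s, in which the tool goes at most 62.5 mm and 10.7 degrees, less where a joint would pass 70% of its speed; a pose out of reach is approached as far as the arm can. A call is refused whole if a number of a shift passes 0.0625 or a number of a turn 10.7, either way. A call with a gripper value outside its range is refused whole. The fingers move at their own pace and stop on an object; "newtons" is the grip in N (left out, the last holds). Time passes only in rows, so rows that do not move let the fingers close. It gives the time, the measured TCP pose, the force, the opening and the grip force at its end, in the units of the state.
- observe(): the state, without advancing time (a new reading comes with each control period).
- snapshot(name): name is "side" or "top"; returns a dict with "image" (420x560x3 uint8, red, green, blue), "fx", "fy", "cx", "cy" (pixels), "origin" and "rotation" of the camera in the world. Camera axes: x right, y up, looking along -z (the intrinsics and any distortion apply to the point x, -y, -z); pixel columns grow to the right and rows downward; lengths in m; the calibration is good to about 2 mm. A picture is of the moment at which its call begins. There is no depth.
- sign_off(): hands the job in; it is judged then, once.
The state is a dict: "t": time; "joint_positions": joint angles; "dq": joint speeds; "joint_torque": joint torques, N m; "tool_pos": TCP position; "tcp_rot": TCP orientation; "ft_force": force on the tool from outside, world axes, zero at the start; "moment": the same for the moment, N m; "gripper_width": finger opening in m; "grasp_force": force on a finger pad.
Only numpy, scipy, OpenCV 4.12 (cv2) and the standard library are available. Lean on these libraries where they do the work, as an engineer would, in place of code of your own. Each camera call takes 0.05 s, during which the arm holds its last target. There are 200 camera calls.

TASK

Measure the yellow-backed brake pad: lay it, linings up, on the blue gauge's rest bar and slide it gently in under the spindle until its end is fully home against the brass stop. Then turn the black ratchet knob clockwise, holding it lightly and letting your hand sink along with it without leaning on it, until the spindle bears on the pad and the ratchet has clicked three times (a quarter turn of slipping), and no more than four times. Leave the pad clamped, let go, and leave the other things on the bench alone.

Things in the scene. Friction and masses are not known exactly. Their poses are not given: they have to be found in the camera images.
- pad_grip (a point): Centre of the brake pad to measure: a bar 150 (its x) x 46 (y) x 16 mm (z, up), about 0.42 kg, yellow backing plate 6 mm thick below, two dark grey lining blocks on top. It starts flat on the bench, linings up; this point is 8 mm above its underside. Either end may go in first. Grip across the 46 mm width, at or 15 mm outward of the middle, to keep the hand clear of the gauge's head.
- gauge: Blue thickness gauge, fixed. Origin: bench level, under the spindle axis; z up; its x points from its open mouth (robot side) to the column (from x = 48 mm). Steel rest bar 32 mm wide, top 40 mm above the bench, x = -145 to +15 mm; the pad lies along it. Two cheeks, x = -51 to 15 mm, flared mouth, 50 mm apart inside, guide its inner end. Overarm 114 to 138 mm up, head 38 mm across.
- seat (a point): Where the pad's centre belongs when fully home: gauge x = -60 mm, 48 mm above the bench; axes as the gauge's, the pad's long side along x.
- stop: Brass back stop of the gauge, 44 mm wide, 36 mm tall; its face, at gauge x = +15 mm, meets the end of the pad. Bears a gentle push only, under 25 N.
- quill: The gauge's steel spindle, 20 mm thick, on the spindle axis. A brass foot 14 mm thick is locked in its end, set anew each time: its flat tip is 0 to 5 mm below this origin. Spindle and foot do not turn, only go down and up with the knob: 20 mm a full turn (3.2 mm a rad), down clockwise seen from above. At the start the tip is 3 to 10 mm above a pad on the bar. It stays down when let go.
- knob_grip (a point): Centre of the black ratchet knob on top of the spindle: upright cylinder 36 mm across, 35 mm tall, white line on top along its x, 0.20 to 0.21 m above the bench. A silver drum with a 52 mm flange, 11 mm lower, has 12 marks. Grip about 15 N, regrasp for more turns. Never over 30 N of grip, nor lean on it: the clutch alone presses the foot on the pad with about 22 N, and over 50 N dents it.
- drum (a point): Centre of the silver drum's flange under the knob. Knob and drum turn as one (about 0.05 N m) and sink with the spindle, 3.2 mm a rad: a hand on the knob must sink too, or it loads the screw. Once the foot bears on the pad, the drum stops; beyond 0.12 N m the knob slips round over the drum, sinking no more. Turned back, the spindle lifts.
- ratchet (a joint): How far the knob has slipped over the drum: rad, clockwise positive, 0 at the start, unchanged while knob and drum turn as one. One click per pi/6 = 0.52 rad (one drum mark passed by the white line); three clicks = 1.57 rad. The slip drags evenly. Turning back does not undo clicks.
- old_pad: An old, worn, rusty brake pad, 115 x 50 x 10 mm, lying flat; a bystander, leave alone.
- mug: A blue mug, 82 mm across, 100 mm tall; a bystander, leave alone.
- spray: A white spray can, 58 mm across, 170 mm tall, yellow cap; a bystander, leave alone.
- wrench: A steel wrench lying on the bench; a bystander, leave alone.
- driver: A red-handled screwdriver lying on the bench; a bystander, leave alone.
- bearing: A steel bearing ring, 52 mm across, 16 mm tall; a bystander, leave alone.
- socket: A steel wrench socket, 26 mm across, 38 mm tall; a bystander, leave alone.
There are look-alikes about, which are no part of the job. There is more than one size of the part that bears pad_grip; the job needs the smaller.

How it is judged:
By the outcome, as a careful person would: the job done as asked, in the order asked, and still so for the second after the job is handed in, with the robot touching nothing.
It also fails if it takes over 72 s, if anything falls off the work surface, if the arm or the gripper's body presses on something with over 40 N, if the wrist force passes 120 N, or if a joint passes its speed limit or range.

## Working session

There is one attempt and no reset: what is moved stays moved. The work goes in short steps, Python scripts to look and compute and a tool call to move; the robot and the scene stay as the last step left them, time stands still between calls to the robot, and variables do not carry over. Pictures are saved under pics/ and viewed, at most 10 in all, crops included, and the job is handed in when it is done.

Besides the shell and the picture viewer there is one more tool, called after "Call:" by a JSON object that holds its "method" and its "body". step_arm: Moves the arm, as the interface text tells. Its arguments: {"type":"object","properties":{"targets":{"type":"array","items":{"type":"array","items":{"type":"number"}}},"newtons":{"type":"number"}},"required":["targets"]}

```bash
mkdir -p pics; ls; python3 - <<'E'
from cell import *
import cv2,numpy as np
for n in("top","side"):
    s=snapshot(n); cv2.imwrite(f"pics/{n}0.png",s["image"][:,:,::-1])
    print(n,{k:(np.round(v,4).tolist() if k!="image" else 0) for k,v in s.items()})
o=observe();print(o)
E
```

```text
pics
top {'image': 0, 'fx': 528.3494, 'fy': 528.3494, 'cx': 276.9399, 'cy': 213.1723, 'origin': [0.3652, 0.0134, 1.5641], 'rotation': [-0.0373, 0.0369, 0.7164, -0.6957]}
side {'image': 0, 'fx': 525.4339, 'fy': 525.4339, 'cx': 278.0556, 'cy': 208.6295, 'origin': [-0.1588, -0.8266, 1.0491], 'rotation': [0.3942, -0.134, -0.2824, 0.8642]}
{'t': 0.1, 'joint_positions': array([-1.18290632,  0.46940183, -0.04859716,  1.5335366 ,  0.02409179,
        1.14101182, -0.08228268]), 'dq': array([ 7.34788008e-04,  1.67131538e-03, -6.72872245e-05,  1.10134163e-03,
       -8.44052251e-04, -2.77477703e-03, -4.48205538e-04]), 'joint_torque': array([ 9.16740319e-04, -5.09167421e+01, -8.08536471e-02, -2.36828542e+01,
       -6.13627397e-02,  3.44969903e-02,  6.21607069e-05]), 'tool_pos': array([0.27302941, 0.61674164, 0.22159274]), 'tcp_rot': array([ 2.06868263e-01,  9.78368405e-01, -8.72072700e-04, -1.57714821e-04]), 'ft_force': array([-0.33083808,  0.16132921, -0.5867565 ]), 'moment': array([ 0.03916752, -0.03557446,  0.00289138]), 'grasp_force': 0.0, 'gripper_width': 0.08686797398869119}
```

View pics/top0.png

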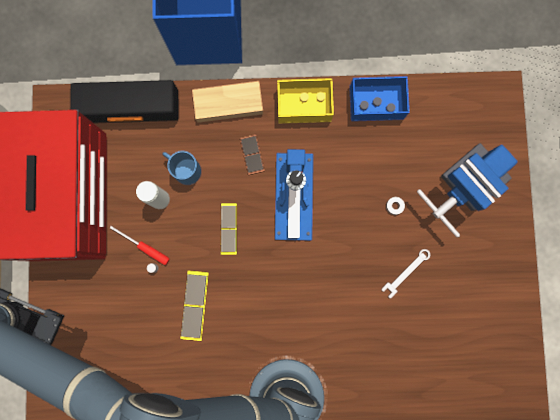

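View pics/side0.png

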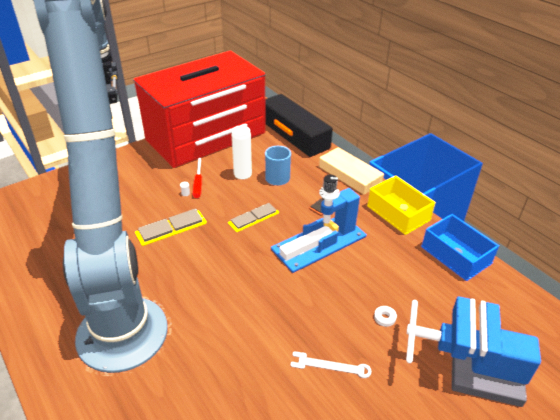

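The top view shows the small yellow pad at about (229,229), the larger look-alike at (195,305), and the gauge at (294,195) with its mouth toward the robot and the knob at (297,178). The side view shows the gauge at (325,225), its knob at (330,184) and the small pad at (254,216).

```bash
cat > h.py <<'E'
import numpy as np,cv2
from cell import *
from scipy.spatial.transform import Rotation as R
def ray(s,px):
    px=np.atleast_2d(np.float64(px)); d=np.c_[(px[:,0]-s["cx"])/s["fx"],-(px[:,1]-s["cy"])/s["fy"],-np.ones(len(px))]
    return np.array(s["origin"]),R.from_quat(s["rotation"]).apply(d)
def plane(s,px,z):
    o,d=ray(s,px); return o+d*((z-o[2])/d[:,2])[:,None]
def proj(s,p):
    c=R.from_quat(s["rotation"]).inv().apply(np.atleast_2d(p)-s["origin"]); return np.c_[s["cx"]-s["fx"]*c[:,0]/c[:,2],s["cy"]+s["fy"]*c[:,1]/c[:,2]]
def two(s1,p1,s2,p2):
    o1,d1=ray(s1,p1);o2,d2=ray(s2,p2);A=np.c_[d1[0],-d2[0]];t=np.linalg.lstsq(A,o2-o1,rcond=None)[0]
    a=o1+t[0]*d1[0];b=o2+t[1]*d2[0];return (a+b)/2,np.linalg.norm(a-b)
def hsv(s): return cv2.cvtColor(s["image"],cv2.COLOR_RGB2HSV)
def blob(m,box):
    q=np.zeros_like(m);x0,y0,x1,y1=box;q[y0:y1,x0:x1]=m[y0:y1,x0:x1];return np.argwhere(q)[:,::-1].astype(np.float32)
E
python3 - <<'E'
from h import *
T=snapshot("top");S=snapshot("side");H=hsv(T)
y=cv2.inRange(H,(22,120,120),(35,255,255))
for n,b in(("small",(212,195,245,262)),("large",(170,262,220,350))):
    p=blob(y,b);w=plane(T,p,.006)[:,:2].astype(np.float32);r=cv2.minAreaRect(w);print(n,len(p),r,)
b=cv2.inRange(H,(100,120,60),(125,255,255)); p=blob(b,(268,140,320,250))
w=plane(T,p,.01)[:,:2].astype(np.float32);print("base",cv2.minAreaRect(w))
# rest bar: white pixels
wm=cv2.inRange(H,(0,0,170),(180,60,255)); p=blob(wm,(283,192,304,244)); w=plane(T,p,.04)[:,:2].astype(np.float32);print("bar",cv2.minAreaRect(w))
a=cv2.resize(T["image"][140:250,255:335],None,fx=5,fy=5,interpolation=2)
c=cv2.resize(S["image"][165:275,260:375],None,fx=3.4,fy=5,interpolation=2)
c=cv2.resize(S["image"][165:275,265:345],None,fx=5,fy=5,interpolation=2)
cv2.imwrite("pics/c1.png",np.hstack([a,c])[:,:,::-1])
E
```

```text
small 174 ((0.4886612296104431, 0.15716716647148132), (0.047146763652563095, 0.15118183195590973), 88.32061004638672)
large 290 ((0.26767534017562866, 0.2608802914619446), (0.06204911321401596, 0.19871386885643005), 83.15082550048828)
base ((0.584374725818634, -0.03936590999364853), (0.10850440710783005, 0.2682415843009949), 87.25019836425781)
bar ((0.5210084319114685, -0.035942573100328445), (0.03192899748682976, 0.13130950927734375), 88.07308197021484)
```

View pics/c1.png

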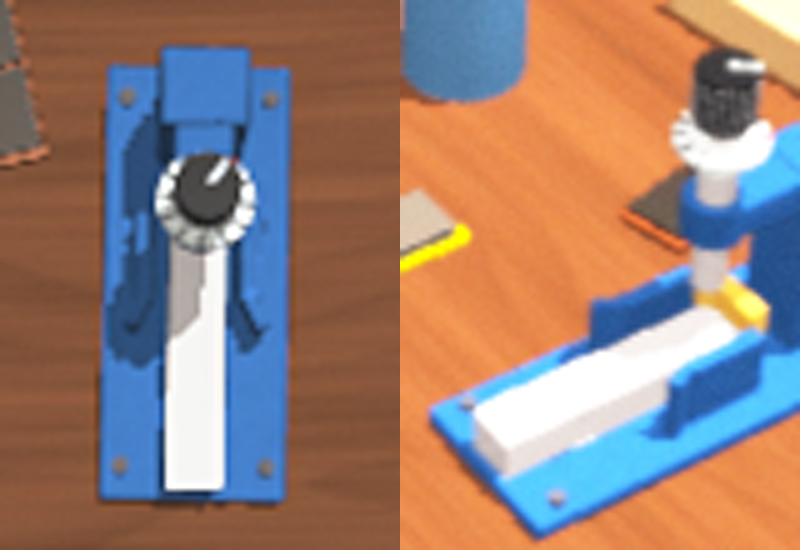

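The crops show the knob top centre at about (296.6,177.6) in the top image and (330.6,178.6) in the side image. The bar is clear, with the white line pointing toward the back right.

Call:
{"method": "step_arm", "body": {"targets": [[0,0,0,-7.4,1],[0,0,0,-7.4,1],[0,0,0,-7.4,1],[0,0,0,0,1]]}}

```text
t: 0.7
tool_pos: [0.2732, 0.6171, 0.2223]
tcp_rot: [0.015, 1.0, -0.0, -0.0]
ft_force: [-0.5, 0.3, 0.0]
gripper_width: 0.087
grasp_force: 0.0
```

```bash
cat >> h.py <<'E'
def to(p,yaw):  # world target TCP, yaw of tool y (deg, mod 180) -> tool shifts
    o=observe();r=R.from_quat(o["tcp_rot"]);M=r.as_matrix()
    y=np.degrees(np.arctan2(M[1,1],M[0,1]));d=(yaw-y+90)%180-90
    print("tool shift mm",np.round(1000*r.inv().apply(np.array(p)-o["tool_pos"]),1),"turn",round(-d,1),"pos",np.round(o["tool_pos"],4),"tilt",np.round(M[2],4),"j7",round(o["joint_positions"][6],3),"F",np.round(o["ft_force"],1),"M",np.round(o["moment"],3),"w",round(o["gripper_width"],4),"g",round(o["grasp_force"],1))
E
python3 - <<'E'
from h import *
T=snapshot("top");S=snapshot("side")
print("knobtop",two(T,(296.6+.1,177.6+.1),S,(330.6,178.6)))
print(plane(T,[(150,192)],.17))
to((.474,.1577,.1),88.3)
E
```

```text
knobtop (array([ 0.59790781, -0.04188087,  0.22026315]), np.float64(0.0014518197434382333))
[[0.57898965 0.34865577 0.17      ]]
tool shift mm [-215.1 -452.9  122.5] turn -0.1 pos [0.2733 0.6171 0.2224] tilt [ 1.e-04 -2.e-04 -1.e+00] j7 0.27 F [-1.4 -0.2  0.5] M [ 0.048 -0.008 -0.023] w 0.087 g 0.0
```

Call:
{"method": "step_arm", "body": {"targets": [[-0.0215,-0.0453,0,0,1],[-0.0215,-0.0453,0,0,1],[-0.0215,-0.0453,0,0,1],[-0.0215,-0.0453,0,0,1],[-0.0215,-0.0453,0,0,1],[-0.0215,-0.0453,0,0,1],[-0.0215,-0.0453,0,0,1],[-0.0215,-0.0453,0,0,1]]}}

```text
t: 1.8
tool_pos: [0.4351, 0.2485, 0.2229]
tcp_rot: [0.015, 1.0, 0.0, 0.0]
ft_force: [0.3, 1.2, 0.9]
gripper_width: 0.087
grasp_force: 0.0
```

Call:
{"method": "step_arm", "body": {"targets": [[-0.0215,-0.0453,0.02,0,1],[-0.0215,-0.0453,0.04,0,1],[0,0,0.05,0,1],[0,0,0.03,0,1],[0,0,0,0,1],[0,0,0,0,1]]}}

```text
t: 2.55
tool_pos: [0.4753, 0.1599, 0.0847]
tcp_rot: [0.015, 1.0, 0.0, 0.001]
ft_force: [-0.0, 0.0, 0.4]
gripper_width: 0.0868
grasp_force: 0.0
```

```bash
python3 - <<'E'
from h import *
T=snapshot("top");S=snapshot("side")
to((.474,.1577,.002),88.3)
cv2.imwrite("pics/c2.png",np.hstack([cv2.resize(S["image"][130:260,180:300],None,fx=3.3,fy=3.3),cv2.resize(T["image"][170:300,170:290],None,fx=3.3,fy=3.3)])[:,:,::-1])
E
```

```text
tool shift mm [ 1.7 -2.5 83.2] turn 0.0 pos [0.4755 0.16   0.0852] tilt [-0.003   0.0016 -1.    ] j7 1.166 F [-0.5 -0.2  0.5] M [ 0.032  0.004 -0.057] w 0.0866 g 0.0
```

View pics/c2.png

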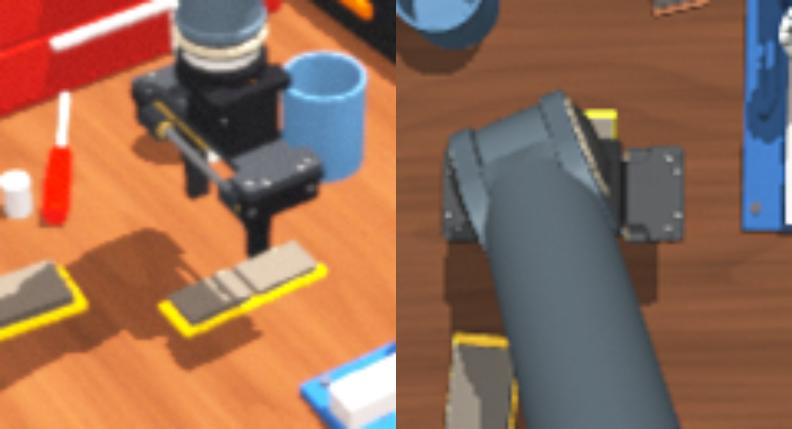

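The side crop shows the fingers straddling the small pad, one finger on each side and clear of the mug. I'm descending.

Call:
{"method": "step_arm", "body": {"targets": [[0.0017,-0.0025,0.03,0,1],[0,0,0.03,0,1],[0,0,0.015,0,1],[0,0,0.006,0,1],[0,0,0,0,1],[0,0,0,0,1]]}}

```text
t: 3.4
tool_pos: [0.4733, 0.1572, 0.0034]
tcp_rot: [0.015, 1.0, 0.0, 0.001]
ft_force: [-0.1, -0.6, 0.7]
gripper_width: 0.0869
grasp_force: 0.0
```

```bash
python3 -c "
from h import *
to((.474,.1577,.003),88.3)"
```

```text
tool shift mm [-0.7  0.6  0.4] turn 0.0 pos [0.4733 0.1572 0.0034] tilt [-1.6e-03  8.0e-04 -1.0e+00] j7 1.182 F [-0.1 -0.6  0.7] M [-0.009  0.006  0.002] w 0.0869 g 0.0
```

Call:
{"method": "step_arm", "body": {"targets": [[0,0,0,0,0],[0,0,0,0,-0.5],[0,0,0,0,-0.5],[0,0,0,0,-0.5],[0,0,0,0,-0.5],[0,0,0,0,-0.5]], "newtons": 20}}

```text
t: 4.15
tool_pos: [0.4726, 0.1568, 0.0025]
tcp_rot: [0.015, 1.0, -0.0, -0.0]
ft_force: [-0.0, -0.6, -0.1]
gripper_width: 0.0457
grasp_force: 20.0
```

Call:
{"method": "step_arm", "body": {"targets": [[0,0,-0.01,0,-0.5],[0,0,-0.03,0,-0.5],[0,0,-0.04,0,-0.5],[0,0,-0.02,0,-0.5],[0,0,0,0,-0.5],[0,0,0,0,-0.5]]}}

```text
t: 4.9
tool_pos: [0.4715, 0.1565, 0.1016]
tcp_rot: [0.015, 1.0, -0.0, -0.001]
ft_force: [-0.1, -0.4, -4.9]
gripper_width: 0.0454
grasp_force: 20.0
```

```bash
python3 - <<'E'
from h import *
T=snapshot("top");S=snapshot("side")
u=np.array([np.cos(np.radians(-1.9)),np.sin(np.radians(-1.9))])
# gauge: axis from knob & bar
H=hsv(T)
wm=cv2.inRange(H,(0,0,170),(180,60,255))
g=np.array([.599,-.040])
for a in (-.135,-.075,0): print(a,g+u*a)
p=g+u*-.145
to((p[0],p[1],.103),88.1)
cv2.imwrite("pics/c3.png",cv2.resize(S["image"][130:290,180:400],None,fx=3.3,fy=3.3)[:,:,::-1])
E
```

```text
-0.135 [ 0.46407422 -0.03552405]
-0.075 [ 0.52404123 -0.03751336]
0 [ 0.599 -0.04 ]
tool shift mm [  11.7 -192.1   -1.5] turn 0.2 pos [0.4714 0.1564 0.1013] tilt [ 0.0027 -0.0012 -1.    ] j7 1.168 F [ 0.3  0.5 -4.5] M [0.048 0.077 0.007] w 0.045 g 20.0
```

View pics/c3.png

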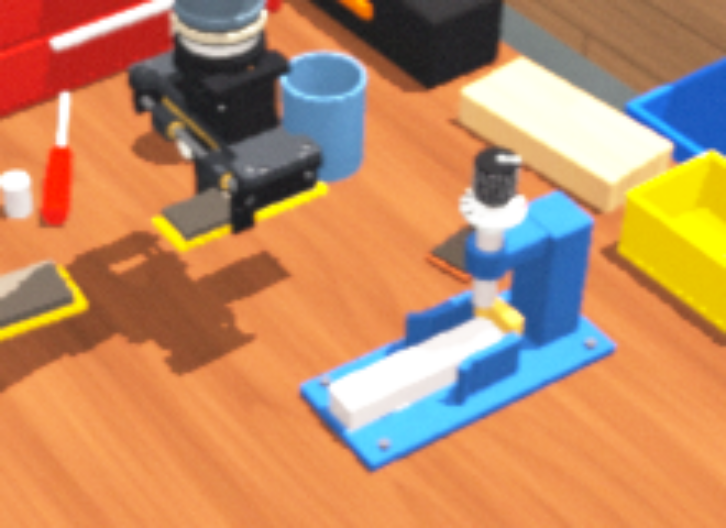

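The pad is held level and the path to the gauge is clear. I'm moving over the outer end of the bar.

Call:
{"method": "step_arm", "body": {"targets": [[0.005,-0.03,0,0.2,-0.5],[0.005,-0.04,0,0,-0.5],[0.0055,-0.04,0,0,-0.5],[0,-0.04,0,0,-0.5],[0,-0.03,0,0,-0.5],[0,-0.01,0,0,-0.5],[0,0,0,0,-0.5],[0,0,0,0,-0.5]]}}

```text
t: 6.0
tool_pos: [0.451, -0.0311, 0.1023]
tcp_rot: [0.015, 1.0, 0.0, -0.0]
ft_force: [0.0, 0.6, -4.6]
gripper_width: 0.045
grasp_force: 20.0
```

```bash
python3 - <<'E'
from h import *
T=snapshot("top");S=snapshot("side")
to((.456,-.034,.044),88.1)
cv2.imwrite("pics/c4.png",np.hstack([cv2.resize(S["image"][150:290,240:370],None,fx=3,fy=3),cv2.resize(T["image"][140:280,230:360],None,fx=3,fy=3)])[:,:,::-1])
E
```

```text
tool shift mm [-5.1 -2.6 58.4] turn 0.2 pos [ 0.451  -0.0312  0.1024] tilt [ 3.e-04  5.e-04 -1.e+00] j7 1.575 F [-0.1 -0.6 -4.5] M [ 0.01   0.067 -0.015] w 0.0452 g 20.0
```

View pics/c4.png

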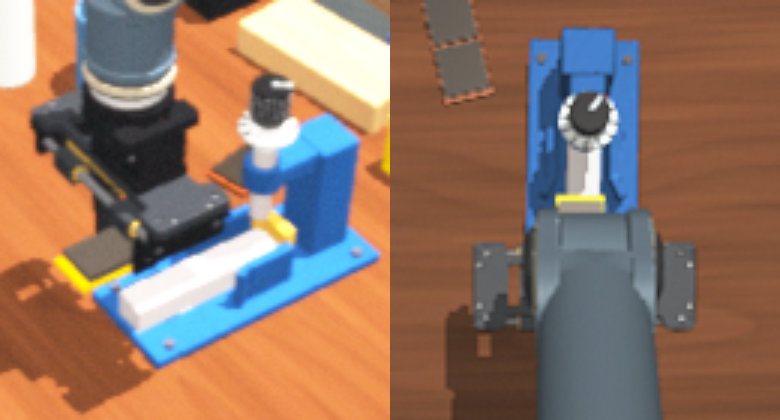

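The pad's yellow end is visible at about (293,207) in the top view, slightly left of the bar's line. I'll measure the lateral offset numerically.

```bash
python3 - <<'E'
from h import *
T=snapshot("top");H=hsv(T)
p=blob(cv2.inRange(H,(22,120,120),(35,255,255)),(275,195,312,225));w=plane(T,p,.105);print("pad end x",w[:,0].min(),w[:,0].max(),"y",w[:,1].min(),w[:,1].max(),w[:,1].mean(),len(p))
for r in range(188,205,2):
    q=[c for c in range(280,312) if H[r,c,1]<70 and H[r,c,2]>90]
    if q: w=plane(T,[(q[0]-.5,r),(q[-1]+.5,r)],.04);print(r,q[0],q[-1],np.round(w[:,:2],4).tolist(), w[:,1].mean())
E
```

```text
pad end x 0.5356490996092483 0.5413289067112201 y -0.05555655118251922 -0.010905567642684709 -0.031014984981743154 31
188 289 301 [[0.5988, -0.0239], [0.5976, -0.0618]] -0.04284694675505338
190 289 300 [[0.5929, -0.0237], [0.5918, -0.0587]] -0.041197445546847226
192 289 299 [[0.587, -0.0235], [0.586, -0.0556]] -0.039549254352124696
194 289 299 [[0.5811, -0.0234], [0.5802, -0.0554]] -0.03935736387750113
196 289 299 [[0.5752, -0.0232], [0.5743, -0.0552]] -0.03916562712938224
198 288 299 [[0.5695, -0.0201], [0.5684, -0.055]] -0.03752008810253004
200 288 299 [[0.5636, -0.0199], [0.5626, -0.0548]] -0.037329239826863966
202 288 299 [[0.5577, -0.0197], [0.5567, -0.0546]] -0.037138544259558495
204 285 301 [[0.5521, -0.0108], [0.5507, -0.0602]] -0.03549542915796215
```

Call:
{"method": "step_arm", "body": {"targets": [[0,-0.0027,0.02,0.2,-0.5],[0,0,0.02,0,-0.5],[0,0,0.012,0,-0.5],[0,0,0.004,0,-0.5],[0,0,0,0,-0.5],[0,0,0,0,-0.5]]}}

```text
t: 6.9
tool_pos: [0.4514, -0.0352, 0.0471]
tcp_rot: [0.018, 1.0, 0.0, 0.001]
ft_force: [-0.6, 0.5, -3.7]
gripper_width: 0.045
grasp_force: 20.0
```

```bash
python3 -c "
from h import *
to((.451,-.0338,.0425),88.1)"
```

```text
tool shift mm [0.5 1.4 4.6] turn -0.2 pos [ 0.4514 -0.0352  0.0471] tilt [-1.3e-03  2.0e-04 -1.0e+00] j7 1.603 F [-0.6  0.5 -3.7] M [ 0.054  0.073 -0.002] w 0.045 g 20.0
```

Call:
{"method": "step_arm", "body": {"targets": [[0,0.0012,0.001,0,-0.5],[0,0,0.001,0,-0.5],[0,0,0.001,0,-0.5],[0,0,0.001,0,-0.5],[0,0,0,0,-0.5]]}}

```text
t: 7.52
tool_pos: [0.4509, -0.034, 0.0426]
tcp_rot: [0.018, 1.0, 0.0, -0.0]
ft_force: [-0.1, -0.3, -3.1]
gripper_width: 0.0454
grasp_force: 20.0
```

Call:
{"method": "step_arm", "body": {"targets": [[0,0,0.0005,0,-0.5],[0,0,0,0,-0.5],[0,0,0,0,-0.5]]}}

```text
t: 7.9
tool_pos: [0.4509, -0.034, 0.0424]
tcp_rot: [0.018, 1.0, 0.0, 0.0]
ft_force: [-2.9, 0.2, 5.2]
gripper_width: 0.0453
grasp_force: 20.0
```

Call:
{"method": "step_arm", "body": {"targets": [[0,0,0,0,-0.5]]}}

```text
t: 8.02
tool_pos: [0.4509, -0.034, 0.0424]
tcp_rot: [0.018, 1.0, 0.0, -0.0]
ft_force: [-2.1, 0.3, 6.0]
gripper_width: 0.0453
grasp_force: 20.0
```

Call:
{"method": "step_arm", "body": {"targets": [[0,0,-0.0003,0,-0.5],[-0.004,0,0,0,-0.5],[-0.004,0,0,0,-0.5],[-0.004,0,0,0,-0.5],[-0.004,0,0,0,-0.5],[-0.004,0,0,0,-0.5],[0,0,0,0,-0.5]], "newtons": 12}}

```text
t: 8.9
tool_pos: [0.469, -0.0349, 0.0423]
tcp_rot: [0.018, 1.0, 0.0, -0.002]
ft_force: [-5.8, 0.3, 8.7]
gripper_width: 0.0453
grasp_force: 12.0
```

```bash
python3 -c "
from h import *
to((.5233,-.0362,.0425),88.1)"
```

```text
tool shift mm [-54.3   0.7  -0.5] turn -0.2 pos [ 0.469  -0.0349  0.0423] tilt [ 4.3e-03  1.0e-04 -1.0e+00] j7 1.606 F [-5.8  0.3  8.7] M [0.088 1.359 0.051] w 0.0453 g 12.0
```

Call:
{"method": "step_arm", "body": {"targets": [[0,0,-0.0005,0,-0.5],[-0.005,0,0,0,-0.5],[-0.005,0,0,0,-0.5],[-0.005,0,0,0,-0.5],[-0.005,0,0,0,-0.5],[0,0,0,0,-0.5]]}}

```text
t: 9.65
tool_pos: [0.4916, -0.0355, 0.0428]
tcp_rot: [0.018, 1.0, 0.0, 0.0]
ft_force: [-0.3, -0.8, -4.2]
gripper_width: 0.0458
grasp_force: 12.0
```

```bash
python3 -c "
from h import *
to((.5233,-.0362,.0425),88.1)"
```

```text
tool shift mm [-31.7   0.4   0.4] turn -0.2 pos [ 0.4916 -0.0355  0.0428] tilt [-7.e-04  0.e+00 -1.e+00] j7 1.609 F [-0.3 -0.8 -4.2] M [ 0.044  0.017 -0.005] w 0.0458 g 12.0
```

Call:
{"method": "step_arm", "body": {"targets": [[-0.005,0,0.0002,0,-0.5],[-0.005,0,0,0,-0.5],[-0.005,0,0,0,-0.5],[-0.005,0,0,0,-0.5],[-0.003,0,0,0,-0.5],[0,0,0,0,-0.5]], "newtons": 10}}

```text
t: 10.4
tool_pos: [0.5142, -0.0363, 0.0426]
tcp_rot: [0.018, 1.0, 0.0, 0.0]
ft_force: [-0.7, -0.4, -4.8]
gripper_width: 0.0457
grasp_force: 10.0
```

Call:
{"method": "step_arm", "body": {"targets": [[-0.001,0,0,0,-0.5],[-0.001,0,0,0,-0.5],[-0.001,0,0,0,-0.5],[0,0,0,0,-0.5]]}}

```text
t: 10.9
tool_pos: [0.517, -0.0364, 0.0427]
tcp_rot: [0.018, 1.0, 0.0, 0.0]
ft_force: [-0.3, 0.3, -3.6]
gripper_width: 0.0458
grasp_force: 10.0
```

```bash
python3 -c "
from h import *
to((.5233,-.0362,.0425),88.1)"
```

```text
tool shift mm [-6.3  0.4  0.2] turn -0.2 pos [ 0.517  -0.0364  0.0427] tilt [-3.e-04  1.e-04 -1.e+00] j7 1.613 F [-0.3  0.3 -3.6] M [ 0.014  0.039 -0.035] w 0.0458 g 10.0
```

Call:
{"method": "step_arm", "body": {"targets": [[-0.0007,0,0.0002,0,-0.5],[-0.0007,0,0,0,-0.5],[-0.0007,0,0,0,-0.5],[-0.0007,0,0,0,-0.5],[-0.0007,0,0,0,-0.5],[0,0,0,0,-0.5]]}}

```text
t: 11.65
tool_pos: [0.5205, -0.0366, 0.0425]
tcp_rot: [0.018, 1.0, 0.0, 0.0]
ft_force: [0.4, 0.1, -3.1]
gripper_width: 0.0459
grasp_force: 10.0
```

Call:
{"method": "step_arm", "body": {"targets": [[-0.0007,0,0,0,-0.5],[-0.0007,0,0,0,-0.5],[-0.0007,0,0,0,-0.5],[0,0,0,0,-0.5]]}}

```text
t: 12.15
tool_pos: [0.5226, -0.0366, 0.0425]
tcp_rot: [0.018, 1.0, 0.0, 0.0]
ft_force: [-0.6, 0.2, -3.8]
gripper_width: 0.0462
grasp_force: 10.0
```

Call:
{"method": "step_arm", "body": {"targets": [[-0.0007,0,0,0,-0.5],[-0.0007,0,0,0,-0.5],[0,0,0,0,-0.5]]}}

```text
t: 12.52
tool_pos: [0.5235, -0.0367, 0.0424]
tcp_rot: [0.018, 1.0, 0.0, -0.0]
ft_force: [-1.5, -0.4, -3.0]
gripper_width: 0.0456
grasp_force: 10.0
```

Call:
{"method": "step_arm", "body": {"targets": [[-0.0005,0,0,0,-0.5],[-0.0005,0,0,0,-0.5],[0,0,0,0,-0.5]]}}

```text
t: 12.9
tool_pos: [0.5236, -0.0366, 0.0423]
tcp_rot: [0.018, 1.0, 0.0, -0.001]
ft_force: [-5.1, 0.3, 1.9]
gripper_width: 0.0457
grasp_force: 10.0
```

Call:
{"method": "step_arm", "body": {"targets": [[-0.0005,0,0,0,-0.5],[-0.0005,0,0,0,-0.5],[0,0,0,0,-0.5]]}}

```text
t: 13.28
tool_pos: [0.5236, -0.0366, 0.0423]
tcp_rot: [0.018, 1.0, 0.0, -0.002]
ft_force: [-7.4, 1.0, 3.9]
gripper_width: 0.0456
grasp_force: 10.0
```

Call:
{"method": "step_arm", "body": {"targets": [[0.0007,0,-0.0001,0,-0.5],[0,0,0,0,-0.5],[0,0,0,0,0.5],[0,0,0,0,0.6],[0,0,0,0,0.6],[0,0,0,0,0.6]]}}

```text
t: 14.02
tool_pos: [0.5257, -0.0367, 0.0427]
tcp_rot: [0.018, 1.0, 0.0, 0.001]
ft_force: [1.0, -0.9, -0.1]
gripper_width: 0.0686
grasp_force: 0.0
```

Call:
{"method": "step_arm", "body": {"targets": [[0,0,-0.01,0,0.6],[0,0,-0.03,0,0.6],[0.02,0,-0.05,0,0.6],[0.02,0,-0.05,0,0.6],[0,0,-0.05,0,0.6],[0,0,-0.04,0,0.6],[0,0,0,0,0.6]]}}

```text
t: 14.9
tool_pos: [0.4871, -0.0354, 0.2766]
tcp_rot: [0.018, 1.0, 0.0, 0.004]
ft_force: [0.0, -0.8, -0.0]
gripper_width: 0.0694
grasp_force: 0.0
```

```bash
python3 - <<'E'
from h import *
T=snapshot("top");S=snapshot("side")
to((.598,-.041,.27),88.1)
g=np.array([.599,-.040])
cv2.imwrite("pics/c5.png",np.hstack([cv2.resize(S["image"][165:275,265:345],None,fx=5,fy=5,interpolation=2),cv2.resize(T["image"][145:255,255:335],None,fx=5,fy=5,interpolation=2)])[:,:,::-1])
E
```

```text
tool shift mm [-113.3   -1.6    2.8] turn -0.2 pos [ 0.4848 -0.0353  0.2728] tilt [-5.e-04  3.e-04 -1.e+00] j7 1.542 F [ 0.1  0.  -0.7] M [0.009 0.011 0.007] w 0.0697 g 0.0
```

View pics/c5.png

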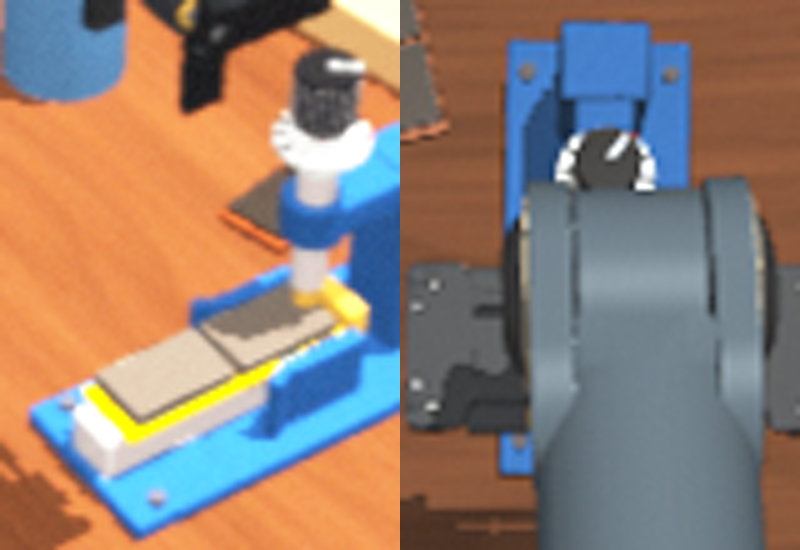

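The side crop shows the pad flat on the bar, linings up, its inner end against the brass stop and under the foot. The spindle foot still has a gap above it. Next is the knob: move above it and wind the wrist back.

Call:
{"method": "step_arm", "body": {"targets": [[-0.02,0,0,0,0.6],[-0.04,0,0,-6,0.6],[-0.04,0.002,0,-8,0.6],[-0.0055,0,0,-10,0.6],[0,0,0,-10,0.6],[0,0,0,-10,0.6],[0,0,0,-10,0.6],[0,0,0,0,0.6]]}}

```text
t: 16.0
tool_pos: [0.5894, -0.0317, 0.2707]
tcp_rot: [-0.437, 0.9, 0.001, -0.002]
ft_force: [-0.0, -0.1, -0.0]
gripper_width: 0.0699
grasp_force: 0.0
```

```bash
python3 - <<'E'
from h import *
S=snapshot("side")
to((.599,-.040,.2),88.1)
print(np.round(observe()["joint_positions"],2))
o=observe();t=o["tool_pos"];
for z in (.22,.185): print(proj(S,[.599,-.040,z]))
cv2.imwrite("pics/c6.png",cv2.resize(S["image"][120:240,270:400],None,fx=5,fy=5,interpolation=2)[:,:,::-1])
E
```

```text
tool shift mm [  0.5 -12.7  71. ] turn 53.6 pos [ 0.5895 -0.0317  0.271 ] tilt [ 0.0017  0.0023 -1.    ] j7 2.466 F [-0.5 -0.4  0.5] M [ 0.106 -0.01   0.027] w 0.0696 g 0.0
[-0.04  0.29  0.03  1.68 -0.01  1.17  2.47]
[[330.15780016 178.20363917]]
[[329.17801894 188.7567528 ]]
```

View pics/c6.png

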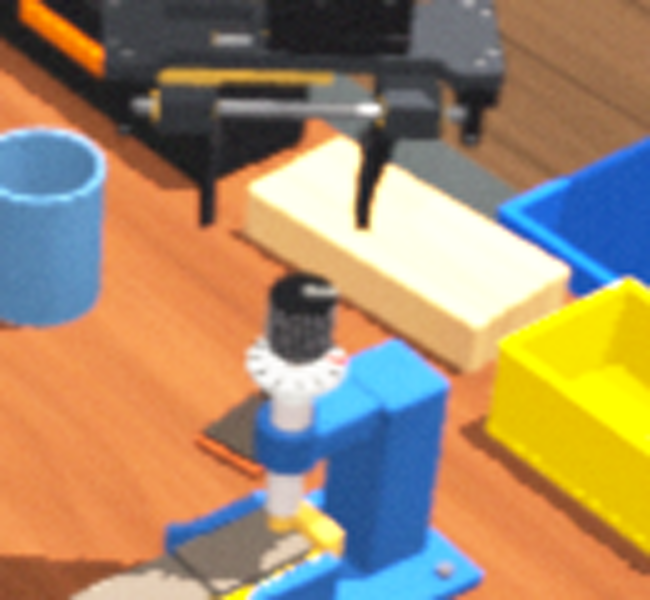

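The crop shows the fingers above and behind the knob, which is at about (330.6,178.4) in the full image. The flange is below the knob at z≈0.17. I'll correct sideways, then descend to TCP z 0.190.

Call:
{"method": "step_arm", "body": {"targets": [[0.0005,-0.0127,0,0,0.6],[0,0,0,0,0.6],[0,0,0.03,0,0.5],[0,0,0.03,0,0.3],[0,0,0.015,0,0.3],[0,0,0.006,0,0.3],[0,0,0,0,0.3],[0,0,0,0,0.3]]}}

```text
t: 17.05
tool_pos: [0.6007, -0.0398, 0.1927]
tcp_rot: [-0.438, 0.899, -0.0, 0.001]
ft_force: [-0.3, -0.7, 0.7]
gripper_width: 0.057
grasp_force: 0.0
```

```bash
python3 - <<'E'
from h import *
to((.599,-.040,.19),88.1)
E
```

```text
tool shift mm [1.2 1.3 2.6] turn 53.8 pos [ 0.6007 -0.0398  0.1927] tilt [-0.0013 -0.0016 -1.    ] j7 2.486 F [-0.3 -0.7  0.7] M [ 0.101  0.109 -0.055] w 0.057 g 0.0
```

Call:
{"method": "step_arm", "body": {"targets": [[0.001,0.001,0.002,0,0.3],[0,0,0,0,0],[0,0,0,0,-0.4],[0,0,0,0,-0.4],[0,0,0,0,-0.4],[0,0,0,0,-0.4]], "newtons": 15}}

```text
t: 17.8
tool_pos: [0.5992, -0.0404, 0.1898]
tcp_rot: [-0.438, 0.899, -0.0, 0.001]
ft_force: [2.1, -1.3, -0.2]
gripper_width: 0.0356
grasp_force: 15.0
```

```bash
python3 - <<'E'
from h import *
to((.599,-.040,.19),88.1);o=observe();print(R.from_quat(o["tcp_rot"]).inv().apply(o["ft_force"]))
E
```

```text
tool shift mm [-0.2  0.4 -0.2] turn 53.8 pos [ 0.5992 -0.0404  0.1898] tilt [-5.0e-04 -1.3e-03 -1.0e+00] j7 2.486 F [ 2.1 -1.3 -0.2] M [-0.243 -0.422 -0.021] w 0.0356 g 15.0
[-0.25448137 -2.46082711  0.21836187]
```

Call:
{"method": "step_arm", "body": {"targets": [[0,-0.0004,0.0002,4,-0.4],[0,0,0.00044,8,-0.4],[0,0,0.00044,8,-0.4],[0,0,0.00044,8,-0.4],[0,0,0.00044,8,-0.4]]}}

```text
t: 18.42
tool_pos: [0.5993, -0.0405, 0.1878]
tcp_rot: [-0.136, 0.991, -0.0, 0.0]
ft_force: [1.3, -1.0, -0.8]
gripper_width: 0.0357
grasp_force: 15.0
```

```bash
cat > k.py <<'E'
from h import *
o=observe();M=R.from_quat(o["tcp_rot"]).as_matrix();y=np.degrees(np.arctan2(M[1,1],M[0,1]))
print("yaw",round(y,1),"z",round(o["tool_pos"][2],4),"pos",np.round(o["tool_pos"][:2],4),"Ftool",np.round(M.T@o["ft_force"],1),"Mtool",np.round(M.T@o["moment"],3),"j7",round(o["joint_positions"][6],3),"g",o["grasp_force"])
E
python3 k.py
```

```text
yaw 105.7 z 0.1878 pos [ 0.5993 -0.0405] Ftool [-1.  -1.3  0.8] Mtool [ 0.328 -0.243  0.042] j7 1.906 g 14.989988391034785
```

Call:
{"method": "step_arm", "body": {"targets": [[0,0,0.00044,8,-0.4],[0,0,0.00044,8,-0.4],[0,0,0.00044,8,-0.4]]}}

```text
t: 18.8
tool_pos: [0.5993, -0.0405, 0.1864]
tcp_rot: [0.073, 0.997, -0.0, 0.001]
ft_force: [2.0, -1.6, -0.8]
gripper_width: 0.0357
grasp_force: 15.0
```

```bash
python3 k.py
```

```text
yaw 81.7 z 0.1864 pos [ 0.5993 -0.0405] Ftool [-2.2 -1.3  0.8] Mtool [ 0.189 -0.538 -0.039] j7 1.524 g 14.989909710720895
```

Call:
{"method": "step_arm", "body": {"targets": [[0,0,0.00044,8,-0.4],[0,0,0.00044,8,-0.4]]}}

```text
t: 19.05
tool_pos: [0.5993, -0.0405, 0.1855]
tcp_rot: [0.211, 0.978, -0.0, 0.001]
ft_force: [2.3, -2.0, -1.2]
gripper_width: 0.0358
grasp_force: 15.0
```

```bash
python3 k.py
```

```text
yaw 65.7 z 0.1855 pos [ 0.5993 -0.0405] Ftool [-2.9 -0.9  1.2] Mtool [ 0.046 -0.568 -0.063] j7 1.27 g 14.989759696700276
```

```bash
echo 'print("tau7",round(o["joint_torque"][6],4))' >> k.py; python3 k.py; python3 - <<'E'
from h import *
S=snapshot("side")
cv2.imwrite("pics/c7.png",cv2.resize(S["image"][175:240,300:360],None,fx=9,fy=9,interpolation=2)[:,:,::-1])
E
```

```text
yaw 65.7 z 0.1855 pos [ 0.5993 -0.0405] Ftool [-2.9 -0.9  1.2] Mtool [ 0.046 -0.568 -0.063] j7 1.27 g 14.989759696700276
tau7 0.7851
```

View pics/c7.png

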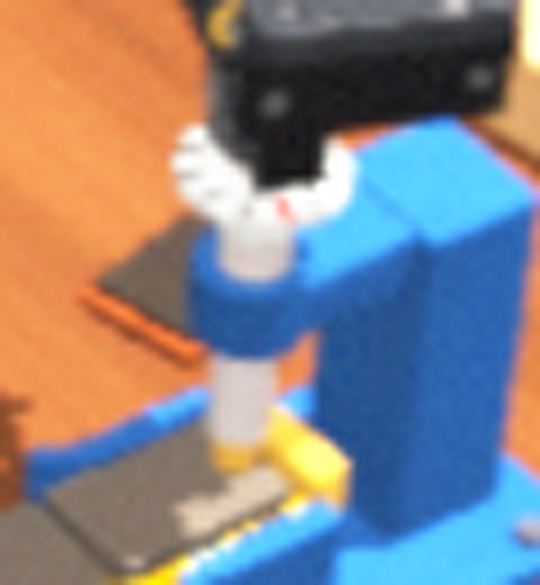

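The crop shows the red drum mark at about (285,210) in the crop, i.e. (331.7,198.3) in the full image. The foot is close above the pad. I'll track the red mark to get the drum angle.

```bash
cat > d.py <<'E'
from h import *
exec(open("k.py").read())
S=snapshot("side");H=hsv(S);I=S["image"].astype(int)
z=.174-(.1898-o["tool_pos"][2]); c=np.array([.599,-.0404,z]); pc=proj(S,c)[0]
m=((I[:,:,0]-np.maximum(I[:,:,1],I[:,:,2]))>45)&(I[:,:,0]>150)
x,y_=int(pc[0]),int(pc[1]); p=[q for q in blob(m.astype(np.uint8),(x-12,y_-9,x+13,y_+10))]
w=plane(S,np.array(p),z)-c if len(p) else np.zeros((0,3))
k=[i for i in range(len(p)) if .017<np.hypot(*w[i,:2])<.031]
if k:
    wt=np.array([I[int(p[i][1]),int(p[i][0]),0]-I[int(p[i][1]),int(p[i][0]),1] for i in k],float);a=(w[k]*wt[:,None]).sum(0)/wt.sum()
    print("n",len(k),"drum angle",round(float(np.degrees(np.arctan2(a[1],a[0]))),1),"r",round(float(np.hypot(*a[:2])),4))
else: print("no red",len(p))
E
python3 d.py; python3 - <<'E'
import cv2,numpy as np
from h import *
S=snapshot("side")
z=.174;c=np.array([.599,-.0404,z])
w=plane(S,[(337.6,191.6)],z)[0]-c;print("initial",np.degrees(np.arctan2(w[1],w[0])),np.hypot(*w[:2]))
E
```

```text
yaw 65.5 z 0.1855 pos [ 0.5994 -0.0405] Ftool [-1.8 -0.2 -0.4] Mtool [ 0.088 -0.554  0.057] j7 1.267 g 14.994480909840604
tau7 -0.1931
n 19 drum angle 132.1 r 0.0194
initial -30.798157354140276 0.023174484117597892
```

```bash
sed -i 's/^m=.*/m=((I[:,:,0]-np.maximum(I[:,:,1],I[:,:,2]))>25)\&(I[:,:,0]>150)\&(I[:,:,1]-I[:,:,2]<12)/' d.py; python3 d.py
```

```text
yaw 66.0 z 0.1855 pos [ 0.5993 -0.0405] Ftool [-2.5 -1.7  0.5] Mtool [ 0.112 -0.728  0.047] j7 1.276 g 14.994734946566552
tau7 -0.0756
n 5 drum angle -89.8 r 0.0172
```

Call:
{"method": "step_arm", "body": {"targets": [[0,0,0.00044,8,-0.4],[0,0,0.00044,8,-0.4]]}}

```text
t: 19.5
tool_pos: [0.5993, -0.0405, 0.1846]
tcp_rot: [0.344, 0.939, 0.0, 0.001]
ft_force: [2.7, -2.2, -0.8]
gripper_width: 0.0356
grasp_force: 15.0
```

```bash
python3 d.py
```

```text
yaw 49.8 z 0.1846 pos [ 0.5993 -0.0405] Ftool [-3.5  0.1  0.8] Mtool [-0.165 -0.733 -0.061] j7 1.02 g 14.989611592018264
tau7 0.7828
n 2 drum angle -129.4 r 0.0201
```

Call:
{"method": "step_arm", "body": {"targets": [[0,0,0.00044,8,-0.4],[0,0,0.0004,8,-0.4]]}}

```text
t: 19.8
tool_pos: [0.5994, -0.0406, 0.1843]
tcp_rot: [0.47, 0.882, 0.0, 0.001]
ft_force: [0.6, -1.4, 3.8]
gripper_width: 0.0354
grasp_force: 15.0
```

```bash
python3 d.py
```

```text
yaw 33.9 z 0.1843 pos [ 0.5994 -0.0406] Ftool [-1.5 -0.2 -3.8] Mtool [-0.065 -0.652 -0.106] j7 0.77 g 14.986238258177309
tau7 0.7018
n 5 drum angle -80.7 r 0.0111
```

Call:
{"method": "step_arm", "body": {"targets": [[0,0,-0.0003,0,-0.4],[0,0,0,8,-0.4],[0,0,0,8,-0.4]]}}

```text
t: 20.23
tool_pos: [0.5993, -0.0406, 0.1843]
tcp_rot: [0.589, 0.808, 0.0, 0.001]
ft_force: [1.7, -2.5, 1.6]
gripper_width: 0.0356
grasp_force: 15.0
```

```bash
python3 d.py
```

```text
yaw 17.9 z 0.1843 pos [ 0.5993 -0.0406] Ftool [-2.9  0.8 -1.6] Mtool [-0.348 -0.736 -0.096] j7 0.52 g 14.987206065131886
tau7 0.699
n 1 drum angle -142.6 r 0.0231
```

Call:
{"method": "step_arm", "body": {"targets": [[0,0,0,8,-0.4],[0,0,0,8,-0.4],[0,0,0,8,-0.4],[0,0,0,8,-0.4],[0,0,0,8,-0.4],[0,0,0,8,-0.4],[0,0,0,8,-0.4]]}}

```text
t: 21.15
tool_pos: [0.5993, -0.0407, 0.1843]
tcp_rot: [0.899, 0.438, 0.0, 0.0]
ft_force: [1.2, -3.1, 3.3]
gripper_width: 0.0355
grasp_force: 15.0
```

```bash
python3 d.py
```

```text
yaw -38.0 z 0.1843 pos [ 0.5993 -0.0407] Ftool [-1.7  2.8 -3.3] Mtool [-0.825 -0.345 -0.094] j7 -0.339 g 14.986432671517349
tau7 0.6718
n 2 drum angle -139.7 r 0.0202
```

Call:
{"method": "step_arm", "body": {"targets": [[0,0,0,8,-0.4],[0,0,0,8,-0.4],[0,0,0,4,-0.4],[0,0,0,0,-0.4]]}}

```text
t: 21.7
tool_pos: [0.5992, -0.0407, 0.1843]
tcp_rot: [0.961, 0.277, 0.0, 0.0]
ft_force: [2.2, -3.1, 4.0]
gripper_width: 0.0357
grasp_force: 15.0
```

```bash
python3 d.py
```

```text
yaw -57.8 z 0.1843 pos [ 0.5992 -0.0407] Ftool [ 0.2  3.8 -4. ] Mtool [-0.899 -0.164  0.048] j7 -0.635 g 14.990637745902369
tau7 -0.1174
n 3 drum angle -138.4 r 0.0209
```

The turning stopped sinking at z 0.1843, which is the foot bearing on the pad. About 102° of slip has followed. I'm releasing to verify.

Call:
{"method": "step_arm", "body": {"targets": [[0,0,0,0,0.2],[0,0,0,0,0.4],[0,0,0,0,0.4],[0,0,0,0,0.4],[0,0,-0.02,0,0.4],[0,0,-0.04,0,0.4],[0,0,-0.04,0,0.4],[0,0,-0.02,0,0.4]]}}

```text
t: 22.75
tool_pos: [0.5999, -0.041, 0.308]
tcp_rot: [0.962, 0.275, 0.002, 0.0]
ft_force: [-0.5, 0.4, 0.1]
gripper_width: 0.0609
grasp_force: 0.0
```

Call:
{"method": "step_arm", "body": {"targets": [[0.03,-0.03,0,0,0.4],[0.04,-0.04,0,0,0.4],[0.04,-0.04,0,0,0.4],[0.04,-0.04,0,0,0.4],[0,0,0,0,0.4],[0,0,0,0,0.4]]}}

```text
t: 23.5
tool_pos: [0.647, 0.1658, 0.305]
tcp_rot: [0.961, 0.275, 0.0, 0.0]
ft_force: [0.4, -0.8, 0.9]
gripper_width: 0.0606
grasp_force: 0.0
```

```bash
python3 d.py; python3 - <<'E'
from h import *
T=snapshot("top");S=snapshot("side")
cv2.imwrite("pics/c8.png",np.hstack([cv2.resize(T["image"][160:200,275:315],None,fx=9,fy=9,interpolation=2),cv2.resize(S["image"][170:210,308:352],None,fx=9,fy=9,interpolation=2)])[:,:,::-1])
E
```

```text
yaw -58.1 z 0.305 pos [0.647  0.1658] Ftool [-0.1  0.9 -0.9] Mtool [-0.01  -0.181 -0.044] j7 -1.013 g 0.0
tau7 0.0012
no red 0
```

View pics/c8.png

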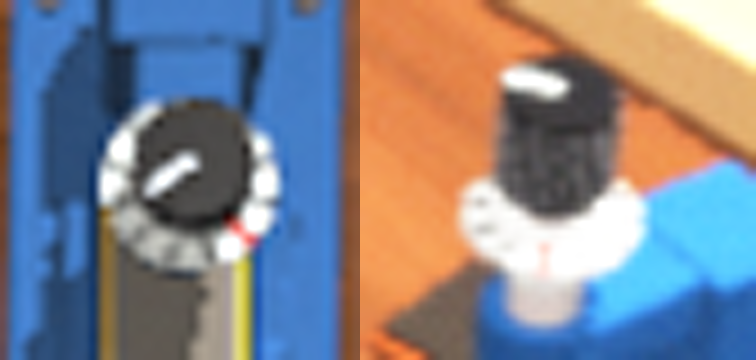

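The top crop shows the white line about 104° clockwise of the red drum mark. They were aligned at the start, so that is 3 to 4 clicks, agreeing with the 102° from the wrist. The pad is clamped and the hand is clear.

```bash
python3 -c "
from cell import *
print(sign_off())"
```

```text
the job is handed in; nothing more can be done
None
```

The smaller yellow-backed pad is seated against the brass stop and left clamped, with about 102° of ratchet slip (three clicks, short of four). The hand is clear and the job was handed in at about 24 s; the sign-off returned no verdict.

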